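Top up the spring-fed disc feeder and set its preload screw

TASK

Load the loose aluminium disc into the spring feeder on top of the disc already in it: press it straight down against the spring until both red catches snap over it, and let go. Then turn the feeder's red preload thumbscrew clockwise until it bottoms and back it off an eighth of a turn (45 degrees). Leave the brass flange, the black hub and the power supply where they are.

Things in the scene. Friction and masses are not known exactly. Their poses are not given: they have to be found in the camera images.
- feeder: Fixed spring feeder on a grey-painted base plate 110 x 230 x 20 mm. Origin: centre of the plate's underside, on the bench; z up. At local (0, +60 mm) stands the disc stack between four steel guide posts; at local (0, -60 mm) a black housing 74 x 74 mm, top 70 mm above the bench, carries the red thumbscrew. Between them is only the plate.
- seat (a point): Point on the stack axis, level with the flat undersides of the two red catches, 75 mm above the bench; axes as the feeder's. The spring holds a loaded disc with its top face at this level, the disc below it 12 mm lower. Pressing the new disc in takes about 8 to 14 N; its top can go at most 12 mm below this point.
- mouth (a point): Point on the stack axis level with the rounded tops of the four guide posts (8 mm thick), 97 mm above the bench. Below it they guide a 50 mm disc with 1.5 mm clearance all round. The sides of the stack towards the feeder's +y and -y are open down to the base plate, 30 mm wide between posts, for fingers beside the disc.
- catch (a point): Inner lower edge of one of the two red spring catches, which face each other across the stack along the feeder's x, 20 mm from its axis at rest, on black end walls (out to 44 mm). Their steep, slippery ramps rise from here 13 mm, leaning outwards by 7 mm. A disc pressed down spreads each by 5 mm; they snap back once its top is below them. Else it is pushed back up.
- disc_c (a point): Centre (half-way up) of the loose aluminium disc to be loaded: 50 mm diameter, 12 mm thick, about 65 g, small dark hole marks on both faces, lying flat on the bench; z is its axis. Either face may be up.
- loaded_disc_c (a point): Centre of an identical disc already in the feeder, with its top face at the catches at the start. It ends 12 mm lower, under the new disc.
- screw (a joint): Turn of the thumbscrew in rad, growing clockwise as seen from above. It bottoms on a hard stop at 2.6; it starts 0.6 to 1.1 rad short of that. Backed off an eighth of a turn is 2.6 - 0.785 = 1.815. Friction about 0.04 N m; it stays where it is left.
- screw_grip (a point): Centre of the thumbscrew's red pinch bar, on the vertical screw axis, 89 mm above the bench. Bar 44 mm long, 12 wide, 24 tall (76 to 100 mm above the bench) on a round steel skirt 50 mm across. x is along the bar, towards the white pointer line on its top, and turns with it. White ticks on the housing every 45 degrees; bottomed, the pointer is towards the feeder's -x.
- flange: Bystander: brass flange, 66 mm across and 8 mm thick with a 28 mm boss to 26 mm height, loose. Origin: centre of its underside.
- hub: Bystander: black stepped hub, 38 mm diameter, 42 mm tall, loose. Origin: centre of its underside.
- power_brick: Bystander: black power supply, 50 x 110 x 30 mm, loose. Origin: centre of its underside.
Things that resemble listed ones, but are neither listed nor needed, are in the scene too. Leave any orange or purple look-alike of the part that bears loaded_disc_c alone.

How it is judged:
On the way, in this order (a step that is already met when the one before it is completed fails the run):
1. the disc is latched under both catches on top of the other disc, and released (horizontal distance between each of disc_c, loaded_disc_c and seat below 0.004 m and angle between the z axis of each of disc_c, loaded_disc_c and the z axis of feeder, either way round below 0.05 rad and z of disc_c in the frame of seat between -0.0095 and -0.0045 m and z of loaded_disc_c in the frame of seat between -0.0215 and -0.0165 m and contact force between the fingers and disc below 0.1 N), for 0.2 s.
2. the thumbscrew is turned clockwise until it bottoms (value of joint screw above 2.53 rad), for 0.1 s.
3. the thumbscrew is backed off an eighth of a turn (value of joint screw between 1.615 and 2.015 rad), for 0.2 s.
At the end, for the whole second after the job is handed in: Both discs flat in the feeder, within 4 mm of its axis and 0.05 rad, at rest: the new one held with its top at the catches' underside (+1.5 to -3.5 mm), the old one directly below; thumbscrew 45 degrees short of its stop, within 0.2 rad; flange, hub and power supply within 20 mm of where they were (all of step 3 and horizontal distance between each of disc_c, loaded_disc_c and seat below 0.004 m and angle between the z axis of each of disc_c, loaded_disc_c and the z axis of feeder, either way round below 0.05 rad and z of disc_c in the frame of seat between -0.0095 and -0.0045 m and z of loaded_disc_c in the frame of seat between -0.0215 and -0.0165 m and linear speed of disc below 0.01 m/s and distance of each of flange, hub, power_brick from where it was at the start of the episode below 0.02 m); the robot touches nothing.
It fails at once if a bystander (flange, hub or power supply) is pushed more than 30 mm (distance of any of flange, hub, power_brick from where it was at the start of the episode above 0.03 m).
It also fails if it takes over 48 s, if anything falls off the work surface, if the arm or the gripper's body presses on something with over 40 N, if the wrist force passes 120 N, or if a joint passes its speed limit or range.

ROBOT

A 6-joint arm with a two-finger parallel gripper is mounted at the origin on the work surface. World frame = base frame: x ahead of the robot, y to its left, z up, the work surface at z = 0. Lengths are in m, angles in rad, forces in N, time in s.
With the tool pointing down it reaches from about 0.325 to 0.85 m from the base axis. Payload 4.4 kg.
Tool frame: the origin (TCP) lies on the centre line of the jaws, within the pads' length; the fingertips stand r.nose_length ahead of it and the grasp point (between the pads) lies 6 mm ahead of it (r.nose_length is the distance from the TCP to the fingertips, in m); z points along the fingers, x is the direction in which the jaws open and shut, and the axes are right-handed (so a half turn about z gives the same grasp; the last joint's range is limited). The gripper opens to 94 mm and grips with 3 to 60 N. Pads are 16 mm wide; open, the fingers measure 119 mm over their backs; the gripper's body (75 mm by 177 mm) begins 78 mm behind the grasp point.
Start: joints at [-1.258, 0.207, 1.542, -0, 1.393, -0.15], TCP at [0.257, -0.514, 0.23] pointing down, gripper open.
Joint ranges: [-2.73, 2.73], [-0.86, 2.22], [0.23, 2.46], [-1.11, 4.25], [0.08, 2.63], [-2.82, 2.82]. Speed limits (rad/s): [2.79, 2.79, 3.14, 3.14, 3.14, 3.14].

INTERFACE

Orientations are given as a rotation vector (axis times angle).
In Python, from station import r gives the robot as it stands. The module is installed in compiled form; this text tells all that it offers.
- The arm moves only by the tool step_arm, never from a script. Its arguments are lists of equal length, an entry for each row: "linear": the shift along the tool's x, y, z in mm, a list of three; "turn": the turn about the tool's z in degrees. In form: {"linear": [[x, y, z], ...], "turn": [turn, ...]}. A call has 1 to 10 rows; each row is the pose to reach, as a shift and turn from the pose commanded when the call began, along the tool's axes at that moment; what a row does not reach only later rows make up. A row lasts 1/10 s, in which the tool goes at most 50 mm and 8.59 degrees, less where a joint would pass 70% of its speed; a pose out of reach is approached as far as the arm can. A call with a gripper value outside its range is refused whole. "claw" is the closure in counts, from 0 (fully open) to 255 (shut), set as the call begins (left out, the last holds). The fingers move at their own pace and stop on an object; the grip force is fixed at half the most. Time passes only in rows, so rows that repeat a pose let the fingers close. It gives the time, the measured TCP pose, the force and the opening at its end, in the units of the state.
- r.sense(): the state, without advancing time (a new reading comes with each control period).
- r.grab_frame(name): name is "scene" or "top" or "wrist"; returns (picture, depth): 480x640x3 uint8, red, green, blue; 480x640 float32, m along the optical axis (not along the pixel's ray), 0 where there is no reading.
- r.get_calibration(name): a dict with "fx", "fy", "cx", "cy" (pixels), "view" (4x4, takes a point from world to camera coordinates). Camera axes: x right, y down, z forward; pixel columns grow to the right and rows downward; lengths in m; the calibration is good to about 2 mm. A picture is of the moment at which its call begins: read the wrist's pose just before it. get_calibration takes no time and is no camera call; for the wrist camera it gives the pose at the moment of the call.
- r.hand_in(): hands the job in, once; it reports no verdict.
The state is a dict: "clock": time; "joints": joint angles; "joint_vel": joint speeds; "joint_torque": joint torques, N m; "ee_pos": TCP position; "eef_rot": TCP orientation; "force": force on the tool from outside, world axes, zero at the start; "moment": the same for the moment, N m; "gripper_width": opening from 0.0 (shut) to 1.0 (fully open).
Only numpy, scipy, OpenCV 4.12 (cv2) and the standard library are available. Lean on these libraries where they do the work, as an engineer would, in place of code of your own. Each camera call takes 0.05 s, during which the arm holds its last target.

## Working session

There is one attempt and no reset: what is moved stays moved. The work goes in short steps, Python scripts to look and compute and a tool call to move; the robot and the scene stay as the last step left them, time stands still between calls to the robot, and variables do not carry over. Pictures are saved under pics/ and viewed, and the job is handed in when it is done.

Besides the shell and the picture viewer there is one more tool, called after ">>>" by a JSON object that holds its "name" and its "arguments". step_arm: Moves the arm, as the interface text tells. Its arguments: {"type":"object","properties":{"linear":{"type":"array","items":{"type":"array","items":{"type":"number"}}},"turn":{"type":"array","items":{"type":"number"}},"claw":{"type":"number"}},"required":["linear","turn"]}

```bash
mkdir -p pics; cat > h.py <<'E'
import numpy as np, cv2
from station import r
def grab(name):
    c=r.get_calibration(name); p,d=r.grab_frame(name)
    np.savez(f'pics/{name}.npz',p=p,d=d,fx=c['fx'],fy=c['fy'],cx=c['cx'],cy=c['cy'],view=np.array(c['view']))
    return p,d,c
def load(name): return np.load(f'pics/{name}.npz')
def px(c,u,v,d=None,z=None):
    V=np.array(c['view']); R=V[:3,:3]; t=V[:3,3]; o=-R.T@t
    ray=R.T@np.array([(u-c['cx'])/c['fx'],(v-c['cy'])/c['fy'],1.])
    if d is not None: return o+ray*d
    return o+ray*(z-o[2])/ray[2]
def proj(c,P):
    V=np.array(c['view']); q=V[:3,:3]@np.array(P)+V[:3,3]
    return float(c['fx']*q[0]/q[2]+c['cx']), float(c['fy']*q[1]/q[2]+c['cy'])
def save(n,p): cv2.imwrite(f'pics/{n}.png',cv2.cvtColor(np.ascontiguousarray(p),cv2.COLOR_RGB2BGR))
def crop(n,p,u0,v0,u1,v1,s): save(n,cv2.resize(p[v0:v1,u0:u1],None,fx=s,fy=s,interpolation=cv2.INTER_CUBIC))
E
python3 - <<'E'
from h import *
for n in ('scene','top'):
    p,d,c=grab(n); save(n+'0',p); print(c['fx'],np.round(c['view'],3).tolist())
print(r.sense(), r.nose_length)
E
```

```text
609.312540984085 [[-0.712, 0.702, -0.0, 0.343], [0.571, 0.58, -0.581, -0.296], [-0.408, -0.414, -0.814, 1.447], [0.0, 0.0, 0.0, 1.0]]
436.04519795319453 [[-0.019, -0.999, -0.034, 0.09], [-0.989, 0.024, -0.148, 0.551], [0.149, 0.031, -0.988, 0.701], [0.0, 0.0, 0.0, 1.0]]
{'clock': 0.1, 'joints': array([-1.25752199e+00,  2.07313561e-01,  1.54273938e+00,  1.16653746e-05,
        1.39349288e+00, -1.50513336e-01]), 'joint_vel': array([ 0.00092921, -0.00280832, -0.00190074,  0.00096025, -0.00014796,
       -0.00072212]), 'joint_torque': array([ 1.64265166e-04, -3.71865392e+01, -2.82295293e+01,  7.01312721e-02,
        3.11452139e-02, -4.74468652e-05]), 'ee_pos': array([ 0.25700583, -0.51364803,  0.22945293]), 'eef_rot': array([-2.67142862e+00,  1.65077897e+00,  2.32597765e-03]), 'force': array([ 0.72256295, -0.16680725,  0.56738295]), 'moment': array([ 0.00493175,  0.00081977, -0.05732662]), 'gripper_width': 0.9989084563903936} 0.025
```

View pics/scene0.png

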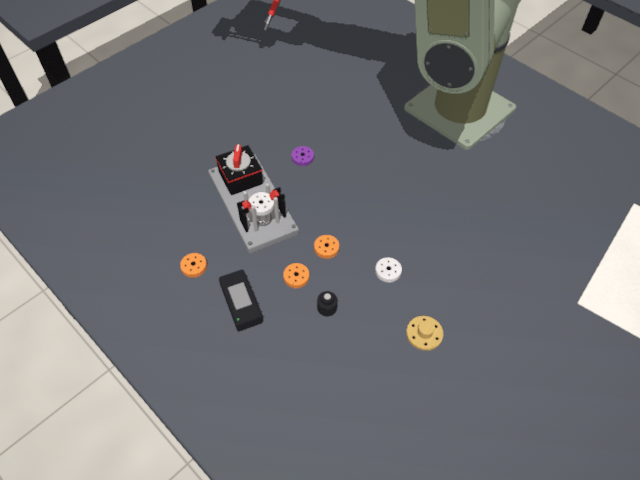

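View pics/top0.png

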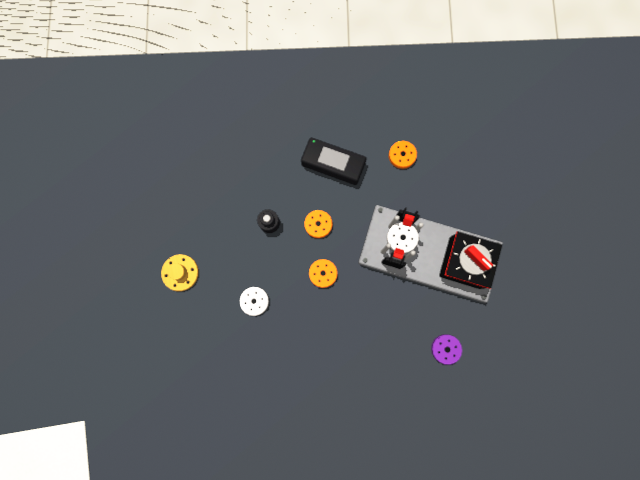

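Loose disc candidates in the top view are white/silver (254,301), orange (318,224), (323,273) and (403,155), and purple (447,350). Only the white one matches aluminium and the disc already in the feeder at (403,237). I'll confirm that in a crop and enlarge the feeder.

```bash
python3 - <<'E'
from h import *
c=load('top'); p=c['p']
crop('c_disc',p,215,265,295,340,7)
crop('c_feed',p,350,195,510,310,5)
c2=load('scene');crop('c_feed2',c2['p'],200,130,310,260,4)
d=c['d']
for u,v in [(254,308),(403,230),(400,254),(408,220),(480,259),(320,273),(180,270)]: print(u,v,np.round(px(c,u,v,d=d[v,u]),4))
E
```

```text
254 308 [0.4485 0.1816 0.0145]
403 230 [ 0.5694 -0.0724  0.0729]
400 254 [ 0.5287 -0.0638  0.0839]
408 220 [ 0.5829 -0.0786  0.0871]
480 259 [ 0.516  -0.1832  0.1005]
320 273 [0.507  0.0653 0.0151]
180 270 [0.5168 0.3103 0.0243]
```

View pics/c_disc.png

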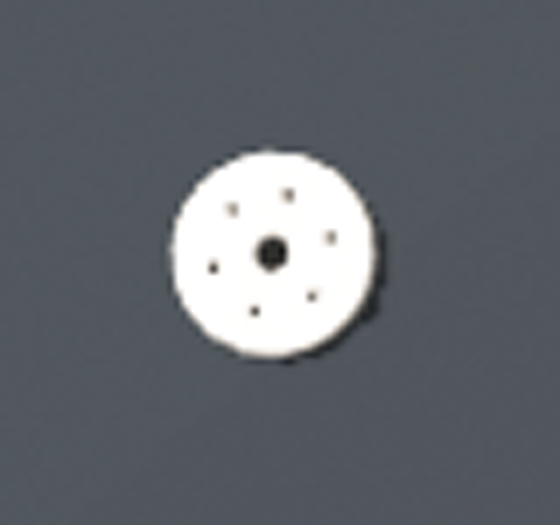

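View pics/c_feed.png

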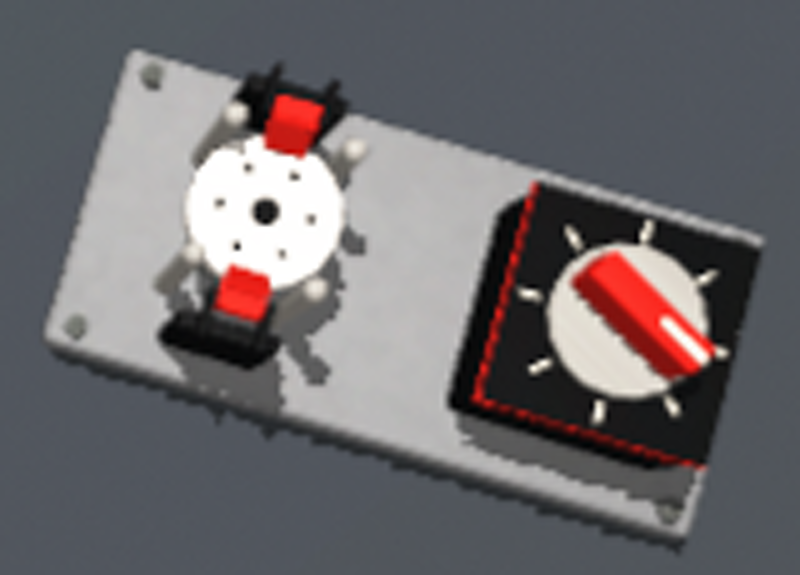

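View pics/c_feed2.png

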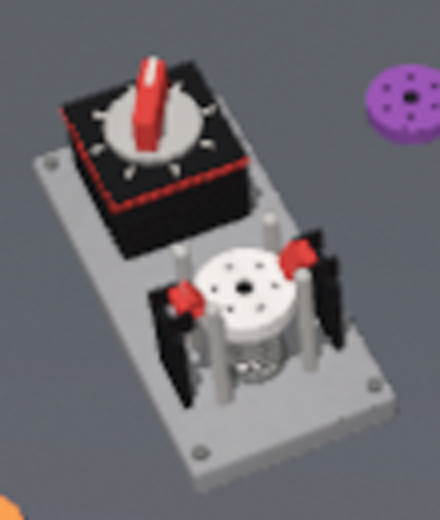

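The crop confirms it: a white disc with dark hole marks, centred at about (254,301). The feeder stack is at (403,237) and the screw at about (478,258), with its pointer to the lower right. Next I'll compute poses.

```bash
cat > m.py <<'E'
from h import *
c=load('top')
def cc(x,y): return 350+(x+.5)/5-.5,195+(y+.5)/5-.5
posts=[px(c,*cc(*q),z=0.096) for q in [(236,113),(355,148),(316,289),(193,255)]]
P=np.array(posts); print(np.round(P,4)); ctr=P.mean(0); print('mouth',ctr)
e=[np.linalg.norm(P[i]-P[(i+1)%4]) for i in range(4)]; print('edges',np.round(e,4), 'diag',np.linalg.norm(P[0]-P[2]),np.linalg.norm(P[1]-P[3]))
# plate corners top z=.02
pc=np.array([px(c,*cc(*q),z=0.02) for q in [(132,50),(764,240),(688,540),(46,335)]]); print('plate',np.round(pc,4),pc.mean(0))
yx=(pc[0]+pc[3]-pc[1]-pc[2])[:2]; yaw=np.arctan2(-yx[0],yx[1]); print('yaw',yaw,np.degrees(yaw), np.linalg.norm(yx)/2)
y=np.array([-np.sin(yaw),np.cos(yaw)]); fc=pc.mean(0)[:2]
print('stack from plate',fc+.06*y,'screw',fc-.06*y)
# bar top ends z=0.1
b=[px(c,*cc(*q),z=0.1) for q in [(600,251),(715,352),(668,380),(574,287)]]
B=np.array(b); print('bar',np.round(B,4),B.mean(0))
dx=(B[1]+B[2]-B[0]-B[3])[:2]; print('bar len',np.linalg.norm(dx)/2,'ang',np.degrees(np.arctan2(dx[1],dx[0])))
s=np.array([px(c,*cc(*q),z=0.076) for q in [(549,320),(708,320),(628,243),(628,398)]]); print('skirt',s.mean(0))
# disc
hsv=c['p'][265:340,215:295].astype(int).min(2); m=(hsv>200).astype(np.uint8)
n,l,st,ce=cv2.connectedComponentsWithStats(m); i=1+st[1:,4].argmax(); mm=(l==i).astype(np.uint8)
cnt=max(cv2.findContours(mm,0,1)[0],key=cv2.contourArea); (u,v),rr=cv2.minEnclosingCircle(cnt); u+=215;v+=265
print('disc',u,v,rr,px(c,u,v,z=0.012), 'hole',px(c,215+(272.5)/7-.5,265+253/7-.5,z=.012))
s2=load('scene');
E
python3 m.py
```

```text
[[ 0.5861 -0.0595  0.096 ]
 [ 0.5738 -0.0963  0.096 ]
 [ 0.5292 -0.0817  0.096 ]
 [ 0.5409 -0.0439  0.096 ]]
mouth [ 0.55753065 -0.07037081  0.096     ]
edges [0.0388 0.0469 0.0396 0.0478] diag 0.06104223731761734 0.0619055005981664
plate [[ 0.6259 -0.0367  0.02  ]
 [ 0.5524 -0.252   0.02  ]
 [ 0.45   -0.218   0.02  ]
 [ 0.525  -0.0027  0.02  ]] [ 0.53831776 -0.12734529  0.02      ]
yaw -0.3320350887158681 -19.024209233671108 0.22771565774321686
stack from plate [ 0.55787581 -0.07062244] screw [ 0.5187597  -0.18406815]
bar [[ 0.5386 -0.1691  0.1   ]
 [ 0.5063 -0.2019  0.1   ]
 [ 0.498  -0.1869  0.1   ]
 [ 0.5275 -0.1603  0.1   ]] [ 0.51761018 -0.17955392  0.1       ]
bar len 0.04280120551546559 ang -136.16069868731654
skirt [ 0.51946639 -0.18435607  0.076     ]
disc 253.3746681213379 300.5719985961914 14.432961463928223 [0.46142029 0.18309485 0.012     ] hole [0.46129527 0.18299982 0.012     ]
```

```bash
cat >> h.py <<'E'
from scipy.spatial.transform import Rotation as Ro
def tool(s=None):
    s=s or r.sense(); R=Ro.from_rotvec(s['eef_rot']).as_matrix(); return np.array(s['ee_pos']),R
def yaw(R): return float(np.degrees(np.arctan2(R[1,0],R[0,0])))
def shift(target,R=None,p=None):
    p0,R0=tool(); R=R0 if R is None else R; p=p0 if p is None else p
    return np.round(R.T@(np.array(target)-p)*1000,1)
E
python3 - <<'E'
from h import *
p,R=tool(); print(p,yaw(R),np.round(R,3).tolist(),shift([.461,.183,.19]))
E
```

```text
[ 0.25700583 -0.51364803  0.22945293] -63.427025350229556 [[0.447, -0.894, -0.001], [-0.894, -0.447, 0.002], [-0.002, -0.0, -1.0]] [-531.7 -494.1   40.6]
```

>>> {"name": "step_arm", "arguments": {"linear": [[-33, -31, 0], [-66, -62, 0], [-99, -92, 0], [-132, -123, 0], [-165, -154, 0], [-198, -184, 0], [-231, -215, 0], [-264, -246, 0], [-297, -276, 0], [-330, -307, 0]], "turn": [5, 10, 15, 20, 25, 30, 35, 40, 43, 45.6], "claw": 0}}

```text
clock: 1.1
ee_pos: [0.384, -0.0799, 0.2303]
eef_rot: [-1.821, 2.56, -0.0]
force: [1.0, 0.4, 1.3]
gripper_width: 1.005
```

```bash
python3 - <<'E'
from h import *
p,R=tool(); print(p,yaw(R),shift([.461,.183,.16]))
E
```

```text
[ 0.38397209 -0.07993204  0.23026258] -109.16918262536375 [-273.6   13.6   70.3]
```

>>> {"name": "step_arm", "arguments": {"linear": [[-40, 2, 8], [-80, 4, 18], [-120, 6, 28], [-160, 8, 40], [-200, 10, 50], [-240, 12, 60], [-264, 13, 68], [-274, 13.6, 70], [-274, 13.6, 70]], "turn": [0, 0, 0, 0, 0, 0, 0, 0, 0]}}

```text
clock: 2.0
ee_pos: [0.4601, 0.1822, 0.1598]
eef_rot: [1.825, -2.555, -0.001]
force: [-0.6, 0.0, 0.3]
gripper_width: 0.999
```

```bash
python3 - <<'E'
from h import *
p,R=tool(); print(p,yaw(R),shift([.4613,.183,.16]))
im,d,c=grab('wrist'); save('w1',im)
print(proj(c,[.4613,.183,.012]))
E
```

```text
[0.46010194 0.1822127  0.15976632] -108.9140431355618 [-1.1 -0.9 -0.2]
(319.21515302188976, 231.68452928345764)
```

View pics/w1.png

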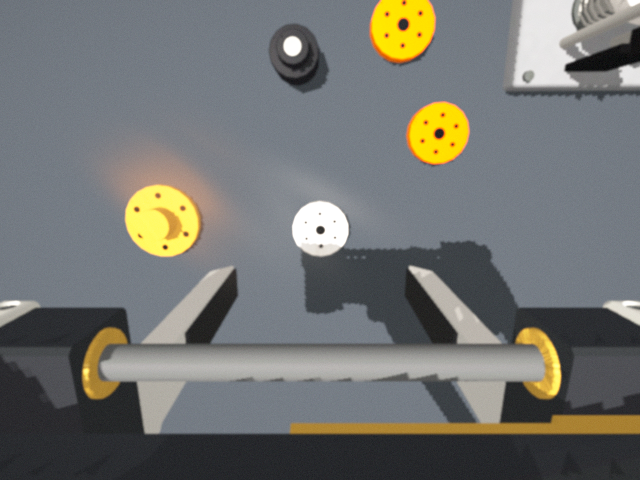

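The wrist view shows the white disc centred at about (320,229), close to the predicted (319,232). The brass flange is at (163,220), clear of the fingers.

```bash
python3 - <<'E'
from h import *
c=load('wrist'); im=c['p']
m=(im[190:270,280:360].astype(int).min(2)>150).astype(np.uint8)
cnt=max(cv2.findContours(m,0,1)[0],key=cv2.contourArea); x,y,w,h=cv2.boundingRect(cnt);print(x+280,y+190,w,h)
print(px(c,320,229.3,z=.012)); 
t=px(c,320,229.3,z=.012); print(shift([t[0],t[1],.0265]), shift([.4613,.183,.0265]))
E
```

```text
291 200 58 56
[0.46315925 0.18160841 0.012     ]
[ -1.3  -2.8 133.7] [ -2.   -0.6 133.7]
```

>>> {"name": "step_arm", "arguments": {"linear": [[-1.6, -1.7, 30], [-1.6, -1.7, 70], [-1.6, -1.7, 105], [-1.6, -1.7, 125], [-1.6, -1.7, 133], [-1.6, -1.7, 133]], "turn": [0, 0, 0, 0, 0, 0]}}

```text
clock: 2.65
ee_pos: [0.4625, 0.1815, 0.0273]
eef_rot: [1.821, -2.558, -0.0]
force: [0.4, 0.5, -0.3]
gripper_width: 1.0
```

>>> {"name": "step_arm", "arguments": {"linear": [[0, 0, 0], [0, 0, 0], [0, 0, 0], [0, 0, 0], [0, 0, 0], [0, 0, 0], [0, 0, 0], [0, 0, 0]], "turn": [0, 0, 0, 0, 0, 0, 0, 0], "claw": 255}}

```text
clock: 3.45
ee_pos: [0.4628, 0.1827, 0.0276]
eef_rot: [-1.824, 2.558, -0.0]
force: [-1.0, -0.1, 2.4]
gripper_width: 0.52
```

```bash
python3 - <<'E'
from h import *
s=r.sense(); p,R=tool(); print(p,yaw(R),s['gripper_width']*94,s['force'],s['joint_vel'].max())
im,d,c=grab('wrist'); save('w2',im); print(proj(c,[p[0],p[1],.012]))
E
```

```text
[0.46281515 0.18267626 0.02762023] -109.01685913411225 48.895194550697205 [-0.99548177 -0.08019615  2.37486978] 0.0014855671769550835
(320.4987330236164, 289.09067244729624)
```

View pics/w2.png

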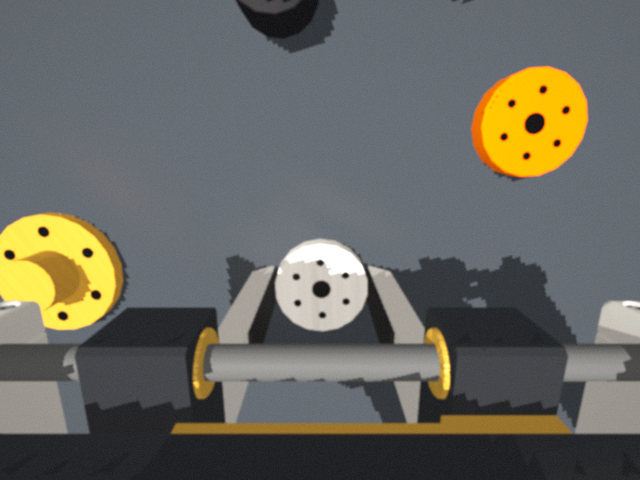

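Gripped, with the hole centre at (321,289) against the predicted TCP axis at (320.5,289.1), so the disc is centred. Next I'll lift and stop 70 mm short of the stack for a wrist look.

```bash
python3 - <<'E'
from h import *
print(shift([.4915,-.0476,.18]))
E
```

```text
[ 208.4 -102.2 -152.4]
```

>>> {"name": "step_arm", "arguments": {"linear": [[0, 0, -15], [0, 0, -50], [0, 0, -90], [30, -15, -120], [65, -32, -140], [100, -50, -152], [135, -67, -152], [170, -84, -152], [198, -98, -152], [208, -102, -152]], "turn": [0, 0, 0, 0, 0, 0, 0, 0, 0, 0]}}

```text
clock: 4.5
ee_pos: [0.4915, -0.0498, 0.1792]
eef_rot: [1.819, -2.561, 0.001]
force: [0.3, 0.9, -1.0]
gripper_width: 0.52
```

>>> {"name": "step_arm", "arguments": {"linear": [[0, 0, 0], [0, 0, 0]], "turn": [0, 0]}}

```text
clock: 4.7
ee_pos: [0.4909, -0.0463, 0.179]
eef_rot: [1.824, -2.558, -0.002]
force: [0.7, 0.4, -0.6]
gripper_width: 0.525
```

```bash
python3 - <<'E'
from h import *
s=r.sense(); p,R=tool(); print(p,yaw(R),s['gripper_width']*94,s['force'])
im,d,c=grab('wrist'); save('w3',im); print('tcp at disc top',proj(c,p-[0,0,.0156]), 'mouth',proj(c,[.5577,-.0705,.097]))
E
```

```text
[ 0.49089865 -0.04630233  0.17898996] -109.02049993704547 49.34857988462078 [ 0.69820503  0.35529251 -0.5529445 ]
tcp at disc top (320.4714870462146, 289.12735648287855) mouth (322.181718266582, 151.43341792436337)
```

View pics/w3.png

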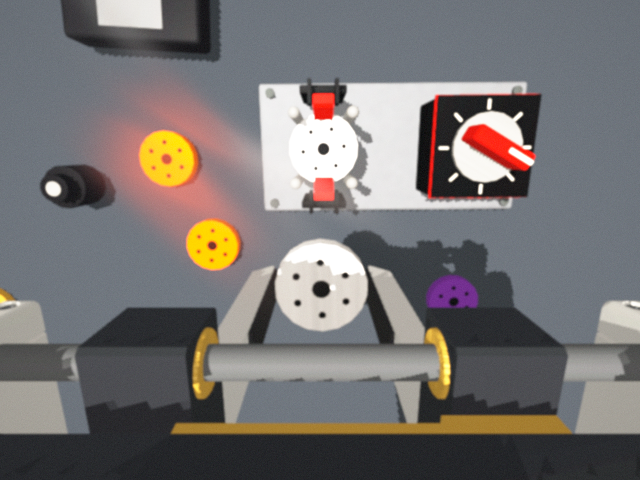

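The held disc sits centred at (321,289). The feeder's loaded disc shows its hole at about (323,149), with post tops near (294,113), (353,112), (296,183) and (354,183). Enlarging to measure.

```bash
python3 - <<'E'
from h import *
c=load('wrist'); crop('w3c',c['p'],255,70,395,220,5)
crop('w3b',c['p'],410,85,550,205,5)
E
```

```text
(no output)
```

View pics/w3c.png

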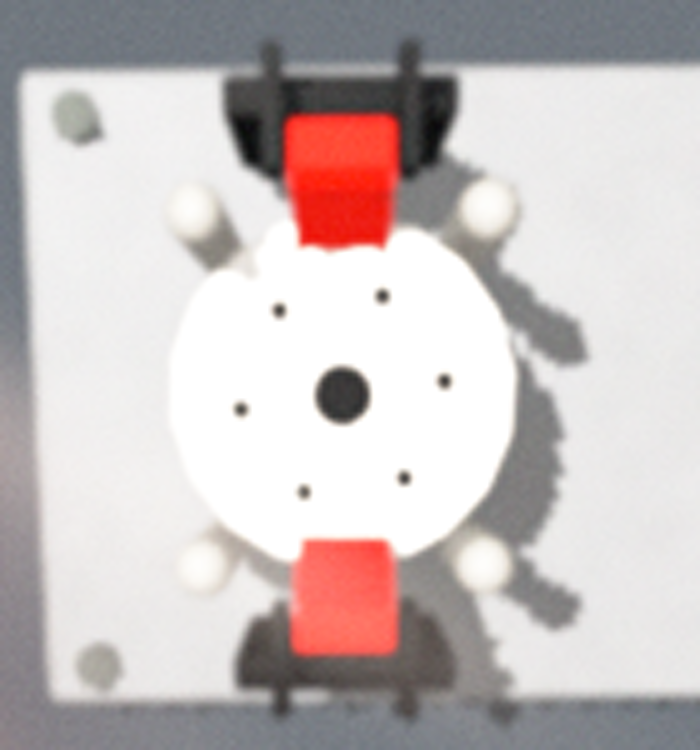

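View pics/w3b.png

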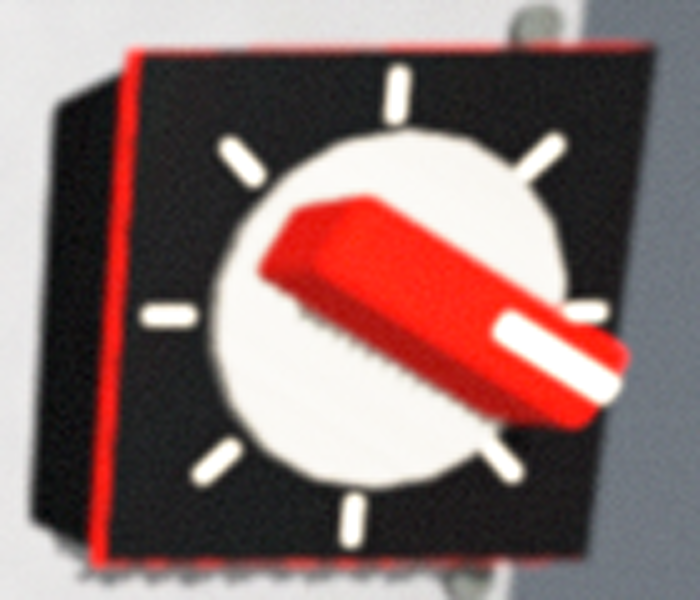

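```bash
cat > m2.py <<'E'
from h import *
c=load('wrist')
def cc(o,x,y): return o[0]+(x+.5)/5-.5,o[1]+(y+.5)/5-.5
o=(255,70)
posts=[(196,210),(488,208),(484,562),(205,565)]
P=np.array([px(c,*cc(o,*q),z=.0955) for q in posts]); print(np.round(P,4),'mouth',P.mean(0))
e=[np.linalg.norm(P[i]-P[(i+1)%4]) for i in range(4)]; print(np.round(e,4))
dy=(P[0]+P[3]-P[1]-P[2])[:2]; print('yaw from posts y',np.degrees(np.arctan2(-dy[0],dy[1])))
dx=(P[0]+P[1]-P[2]-P[3])[:2]; print('yaw from posts x',np.degrees(np.arctan2(dx[1],dx[0])))
print('hole',px(c,*cc(o,342,395),z=.075))
# catches: lower inner edges z .075 
o=(410,85)
t=[(168,315),(240,160),(398,95),(540,158),(585,312),(503,460),(352,520),(218,462)]
T=np.array([px(c,*cc(o,*q),z=.07) for q in t]); print('ticks ctr',T.mean(0)); a=np.degrees(np.arctan2(*(T-T.mean(0))[:,1::-1].T)); print(np.round(a,1)); print('r',np.linalg.norm(T-T.mean(0),axis=1))
b=[(368,196),(628,355),(575,430),(318,250)]
B=np.array([px(c,*cc(o,*q),z=.1) for q in b]); print('bar',B.mean(0), 'ptr', np.round([px(c,*cc(o,*q),z=.1) for q in [(508,327),(610,390)]],4))
d=(B[1]+B[2]-B[0]-B[3])[:2]; print(np.degrees(np.arctan2(d[1],d[0])),np.linalg.norm(d)/2)
q=[px(c,*cc(o,*q),z=.1) for q in [(508,327),(610,390)]]; d=q[1]-q[0];print(np.degrees(np.arctan2(d[1],d[0])))
E
python3 m2.py
```

```text
[[ 0.5877 -0.0612  0.0955]
 [ 0.5754 -0.0974  0.0955]
 [ 0.5319 -0.0828  0.0955]
 [ 0.544  -0.0465  0.0955]] mouth [ 0.55976018 -0.07197309  0.0955    ]
[0.0382 0.0459 0.0384 0.0461]
yaw from posts y -18.579615700036108
yaw from posts x -18.55715929455588
hole [ 0.55945997 -0.07180937  0.075     ]
ticks ctr [ 0.52117665 -0.18565678  0.07      ]
[  71.4   26.7  -18.6  -63.5 -108.7 -153.6  160.9  116.6]
r [0.03075426 0.03093157 0.03045225 0.03061241 0.03114196 0.03066404
 0.03054403 0.03047671]
bar [ 0.52160599 -0.18474513  0.1       ] ptr [[ 0.5178 -0.1886  0.1   ]
 [ 0.5054 -0.1998  0.1   ]]
-139.43411490076522 0.04262154980021441
-138.0431889961306
```

```bash
python3 - <<'E'
from h import *
p,R=tool(); print(p); print(shift([.5594,-.0717,.134]))
E
```

```text
[ 0.49094857 -0.04597729  0.17905669]
[  2.1 -73.1  45. ]
```

>>> {"name": "step_arm", "arguments": {"linear": [[1, -20, 0], [2, -45, 5], [2, -65, 15], [2, -72, 28], [2, -73, 40], [2, -73, 45], [2, -73, 45], [2, -73, 45]], "turn": [0, 0, 0, 0, 0, 0, 0, 0]}}

```text
clock: 5.55
ee_pos: [0.5591, -0.0725, 0.1344]
eef_rot: [1.824, -2.557, -0.001]
force: [-0.2, -0.5, -0.8]
gripper_width: 0.524
```

```bash
python3 - <<'E'
from h import *
s=r.sense(); p,R=tool(); print(p,yaw(R),s['gripper_width']*94,s['force'], Ro.from_matrix(R).apply([0,0,1]))
im,d,c=grab('wrist'); save('w4',im); print('tcp at disc top',proj(c,p-[0,0,.0156]), 'mouth',proj(c,[.5596,-.0719,.0955]))
crop('w4c',im,240,170,400,320,5)
im,d,c=grab('scene');crop('s4c',im,200,130,310,260,5)
im,d,c=grab('top');crop('t4c',im,350,180,480,290,6)
E
```

```text
[ 0.55913047 -0.07250967  0.13443942] -109.00704904785421 49.27813972440366 [-0.16722631 -0.52168385 -0.7711489 ] [-5.24142160e-04  1.74491791e-04 -9.99999847e-01]
tcp at disc top (320.5030633796378, 289.1274267481589) mouth (319.31898530129746, 273.62616784753857)
```

View pics/w4c.png

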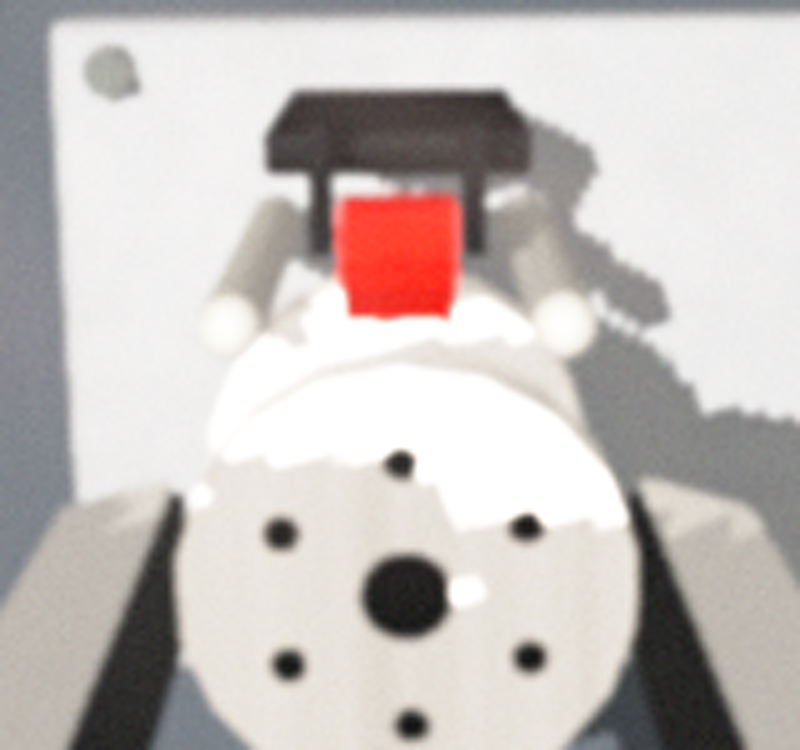

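View pics/s4c.png

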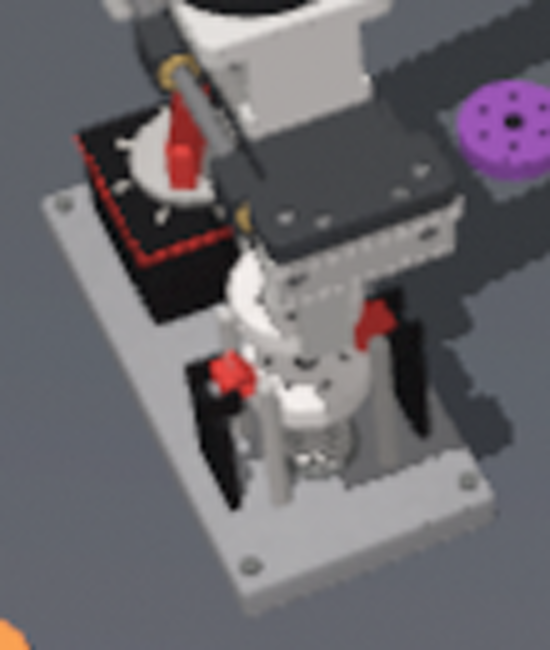

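View pics/t4c.png

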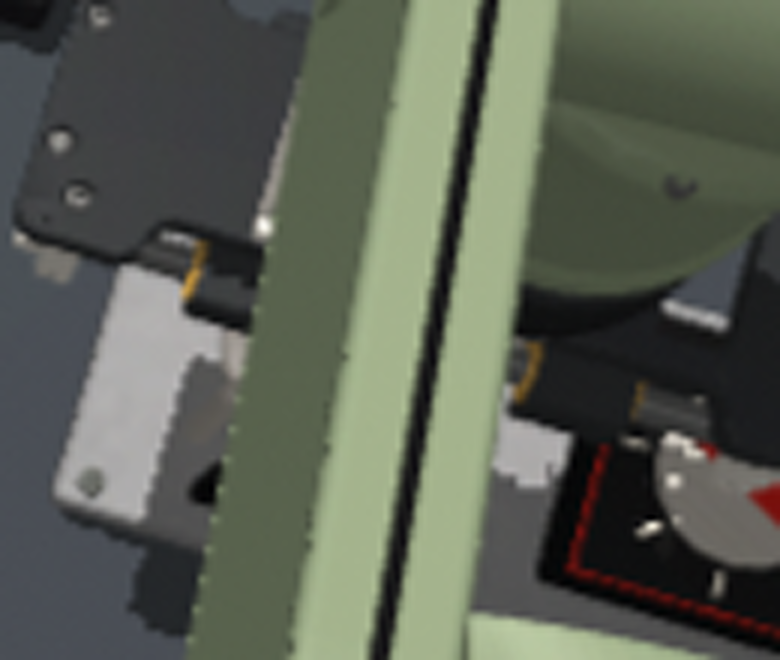

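```bash
python3 - <<'E'
from h import *
c=load('wrist')
def cc(o,x,y): return o[0]+(x+.5)/5-.5,o[1]+(y+.5)/5-.5
A=px(c,*cc((240,170),230,325),z=.0955);B=px(c,*cc((240,170),567,325),z=.0955)
A2=px(c,*cc((240,170),230,322),z=.097);B2=px(c,*cc((240,170),567,322),z=.097)
f=np.radians(-18.6); fx=np.array([np.cos(f),np.sin(f),0])
print(np.linalg.norm(A-B),(A+B)/2-.023*fx,(A2+B2)/2-.023*fx)
H=px(c,*cc((240,170),406,596),z=.1344-.0156); print('held disc hole',H)
p,R=tool(); print(p)
t=(A+B)/2-.023*fx; print('move tool', np.round(R.T@(t-H)*1000,2))
E
```

```text
0.03906858428690991 [ 0.56041417 -0.07239047  0.0955    ] [ 0.5610841 -0.0726297  0.097    ]
held disc hole [ 0.5592393  -0.07271388  0.1188    ]
[ 0.56000609 -0.07300707  0.13531006]
move tool [-0.69 -0.97 23.3 ]
```

>>> {"name": "step_arm", "arguments": {"linear": [[-0.6, -0.7, 0], [-0.6, -0.7, 5], [-0.6, -0.7, 10], [-0.6, -0.7, 14], [-0.6, -0.7, 17], [-0.6, -0.7, 17]], "turn": [0, 0, 0, 0, 0, 0]}}

```text
clock: 6.3
ee_pos: [0.56, -0.0724, 0.1165]
eef_rot: [1.823, -2.557, -0.002]
force: [-0.6, -1.2, -0.3]
gripper_width: 0.523
```

```bash
python3 - <<'E'
from h import *
s=r.sense(); p,R=tool(); print(p,yaw(R),s['gripper_width']*94,s['force'],s['moment'])
im,d,c=grab('wrist'); crop('w5c',im,240,170,400,320,5)
im,d,c=grab('scene');crop('s5c',im,200,130,310,260,5); print(r.sense()['force'],r.sense()['ee_pos'])
E
```

```text
[ 0.5599627  -0.07243643  0.11651237] -109.02809942742806 49.163865425780514 [-0.60021353 -1.18497711 -0.29936929] [ 0.06606656 -0.05534845  0.01912278]
[ 0.25714576 -0.21916064 -0.28089912] [ 0.56051484 -0.07259009  0.11723336]
```

View pics/w5c.png

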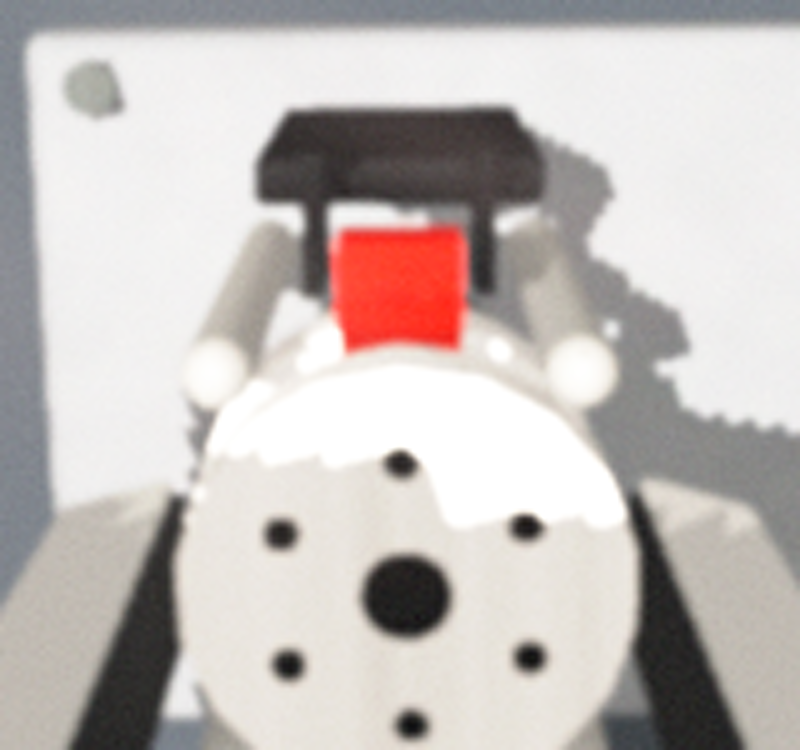

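View pics/s5c.png

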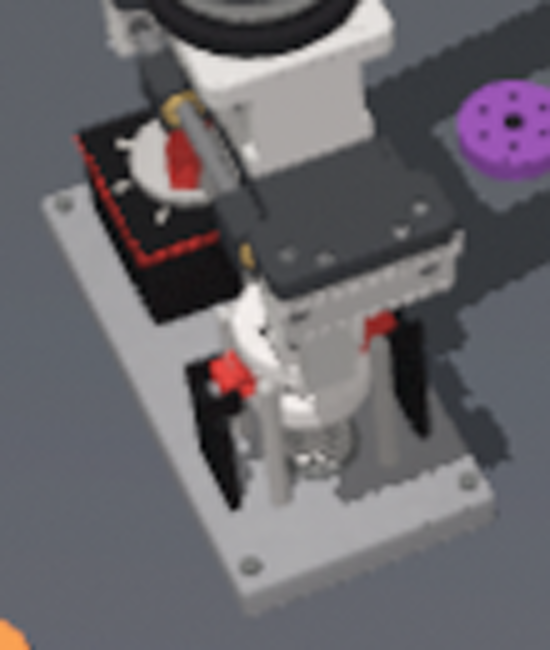

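```bash
python3 - <<'E'
from h import *
c=load('wrist'); p,R=tool()
def cc(o,x,y): return o[0]+(x+.5)/5-.5,o[1]+(y+.5)/5-.5
f=np.radians(-18.6); fx=np.array([np.cos(f),np.sin(f),0])
for zp in (.0955,.097):
  A=px(c,*cc((240,170),213,372),z=zp);B=px(c,*cc((240,170),583,370),z=zp)
  for z0 in (.1013,.1003):
    H=px(c,*cc((240,170),406,596),z=z0)
    t=(A+B)/2-.023*fx; print(np.linalg.norm(A-B),t,H,'move tool', np.round(R.T@(t-H)*1000,2))
E
```

```text
0.03915519301019045 [ 0.56052877 -0.07212269  0.0955    ] [ 0.56023095 -0.07271444  0.1013    ] move tool [-0.66 -0.09  5.8 ]
0.03915519301019045 [ 0.56052877 -0.07212269  0.0955    ] [ 0.55983984 -0.07257911  0.1003    ] move tool [-0.66 -0.5   4.8 ]
0.03881868456883922 [ 0.56090604 -0.07226098  0.097     ] [ 0.56023095 -0.07271444  0.1013    ] move tool [-0.65 -0.49  4.3 ]
0.03881868456883922 [ 0.56090604 -0.07226098  0.097     ] [ 0.55983984 -0.07257911  0.1003    ] move tool [-0.65 -0.91  3.3 ]
```

>>> {"name": "step_arm", "arguments": {"linear": [[-0.6, -0.3, 1], [-0.6, -0.3, 4], [-0.6, -0.3, 8], [-0.6, -0.3, 11], [-0.6, -0.3, 14], [-0.6, -0.3, 17], [-0.6, -0.3, 20]], "turn": [0, 0, 0, 0, 0, 0, 0]}}

```text
clock: 7.1
ee_pos: [0.5618, -0.0724, 0.1004]
eef_rot: [-1.824, 2.557, -0.002]
force: [-7.0, 1.1, 17.8]
gripper_width: 0.519
```

```bash
python3 - <<'E'
from h import *
s=r.sense(); p,R=tool(); print(p,yaw(R),s['gripper_width']*94,s['force'],s['moment'])
im,d,c=grab('wrist'); crop('w6c',im,240,170,400,320,5)
im,d,c=grab('scene');crop('s6c',im,200,130,310,260,5); print(r.sense()['force'],r.sense()['ee_pos'])
E
```

```text
[ 0.5617928  -0.07243862  0.10042143] -109.01093715340885 48.80403767090232 [-7.02423584  1.13320673 17.77553347] [ 0.33039574  1.37697    -0.0194793 ]
[-5.20777276  0.18203486 12.60990137] [ 0.56173734 -0.07241033  0.09981794]
```

View pics/w6c.png

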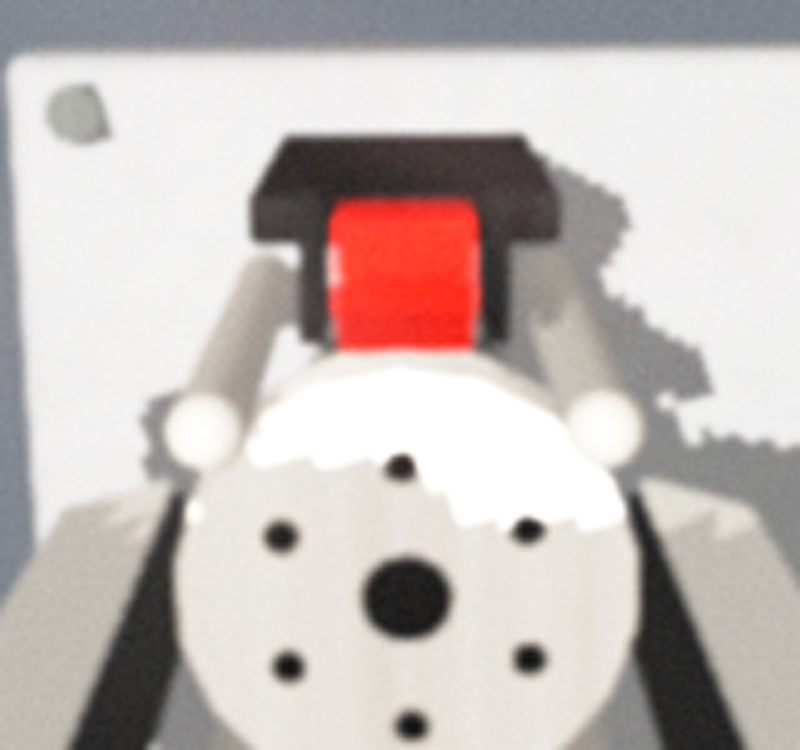

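View pics/s6c.png

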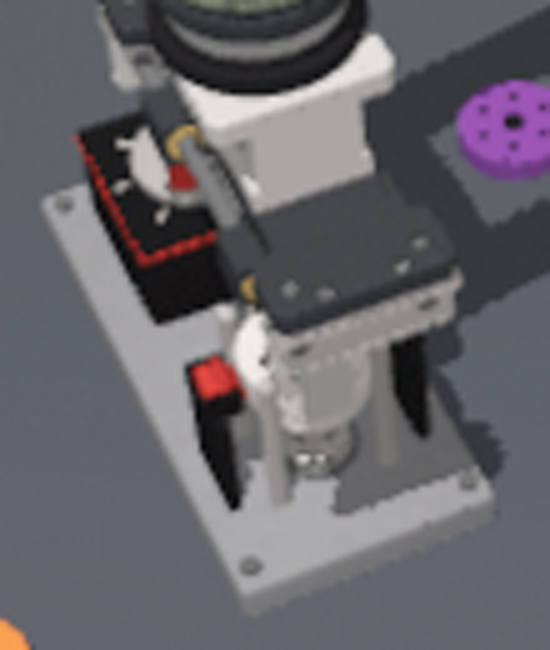

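```bash
python3 - <<'E'
from h import *
c=load('wrist'); p,R=tool()
def cc(o,x,y): return o[0]+(x+.5)/5-.5,o[1]+(y+.5)/5-.5
f=np.radians(-18.6); fx=np.array([np.cos(f),np.sin(f),0])
for zp in (.0955,.097):
  A=px(c,*cc((240,170),203,432),z=zp);B=px(c,*cc((240,170),605,430),z=zp)
  for z0 in (.0845,.0835):
    H=px(c,*cc((240,170),407,598),z=z0)
    t=(A+B)/2-.023*fx; print(np.linalg.norm(A-B),t,H,'move tool', np.round(R.T@(t-H)*1000,2))
s=r.sense();print(s['joints'])
E
```

```text
0.03897230700555509 [ 0.56049732 -0.07213846  0.0955    ] [ 0.5615512  -0.07262839  0.0845    ] move tool [ -0.12   1.14 -11.  ]
0.03897230700555509 [ 0.56049732 -0.07213846  0.0955    ] [ 0.5611618  -0.07249472  0.0835    ] move tool [ -0.12   0.73 -12.  ]
0.03860378285804655 [ 0.56092578 -0.07228814  0.097     ] [ 0.5615512  -0.07262839  0.0845    ] move tool [ -0.11   0.68 -12.5 ]
0.03860378285804655 [ 0.56092578 -0.07228814  0.097     ] [ 0.5611618  -0.07249472  0.0835    ] move tool [ -0.11   0.27 -13.5 ]
[-2.80774593e-01  3.28040127e-01  1.67996319e+00 -4.09302545e-04
  1.13218174e+00  1.62197041e+00]
```

The lateral force of about -6 N in x matches the image: the disc sits roughly 0.8 mm too far in +x. I'll shift +1 mm in tool y and keep pressing.

>>> {"name": "step_arm", "arguments": {"linear": [[0, 1, 0], [0, 1, 2], [0, 1, 4], [0, 1, 6]], "turn": [0, 0, 0, 0]}}

```text
clock: 7.6
ee_pos: [0.5617, -0.0724, 0.095]
eef_rot: [-1.823, 2.556, -0.005]
force: [-6.6, 0.8, 18.2]
gripper_width: 0.52
```

```bash
python3 - <<'E'
from h import *
s=r.sense(); p,R=tool(); print(p,yaw(R),s['gripper_width']*94,s['force'],s['moment'])
im,d,c=grab('wrist'); save('w7',im);crop('w7c',im,240,170,400,320,5)
print(r.sense()['force'],r.sense()['ee_pos'])
E
```

```text
[ 0.56167291 -0.07237152  0.09495183] -109.0122679699729 48.89859914914393 [-6.55194919  0.83447785 18.18595089] [ 0.24822692  1.12106167 -0.00855028]
[-5.01470366  0.69486082 14.24766245] [ 0.56167407 -0.07238311  0.09456834]
```

View pics/w7c.png

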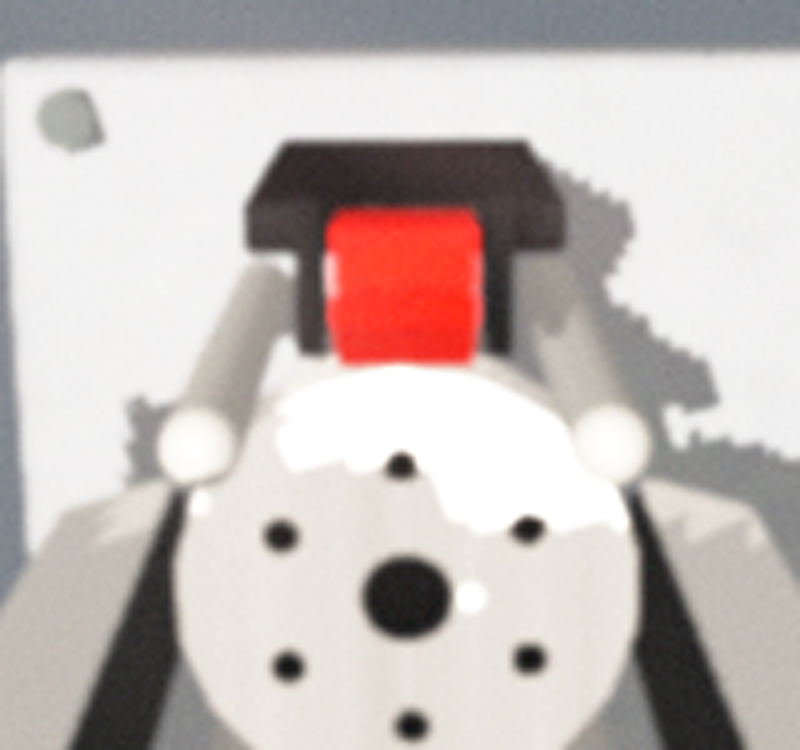

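>>> {"name": "step_arm", "arguments": {"linear": [[0, 1, 0], [0, 2, 0], [0, 2, 2], [0, 2, 4]], "turn": [0, 0, 0, 0]}}

```text
clock: 8.05
ee_pos: [0.5615, -0.0723, 0.0915]
eef_rot: [-1.821, 2.554, -0.01]
force: [-2.3, -0.1, 16.6]
gripper_width: 0.523
```

```bash
python3 - <<'E'
from h import *
s=r.sense(); p,R=tool(); print(p,yaw(R),s['gripper_width']*94,s['force'],s['moment'])
im,d,c=grab('wrist'); save('w8',im);crop('w8c',im,240,170,400,320,5)
im,d,c=grab('scene');crop('s8c',im,200,130,310,260,5)
print(r.sense()['force'],r.sense()['ee_pos'])
E
```

```text
[ 0.56151531 -0.07234454  0.09150401] -109.01900603111459 49.189373608940244 [-2.30761372 -0.08859222 16.57718033] [0.05412156 0.57553997 0.03341802]
[-1.29109009 -0.72593967 11.73813365] [ 0.56143625 -0.07231625  0.09091131]
```

View pics/w8c.png

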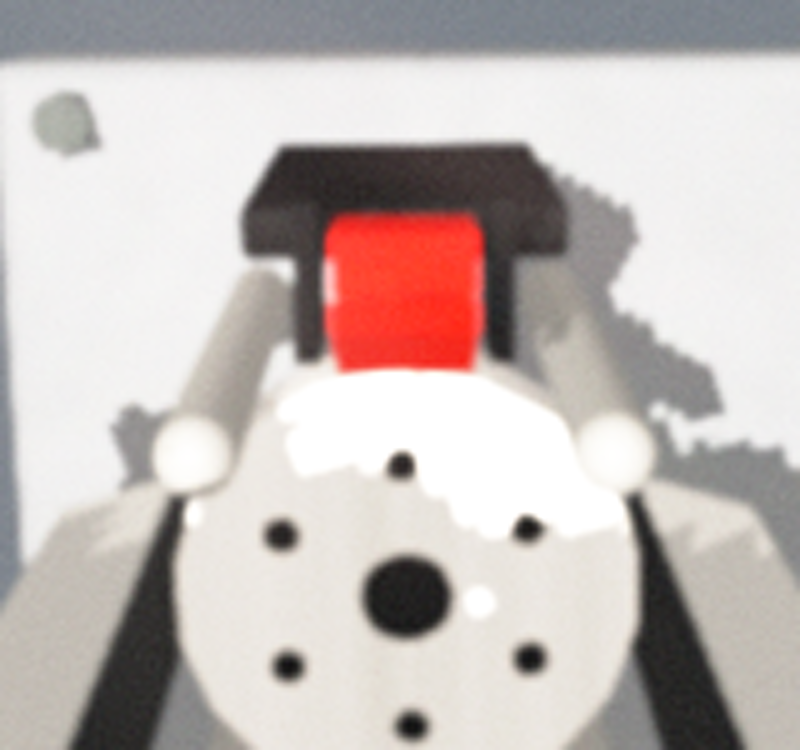

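View pics/s8c.png

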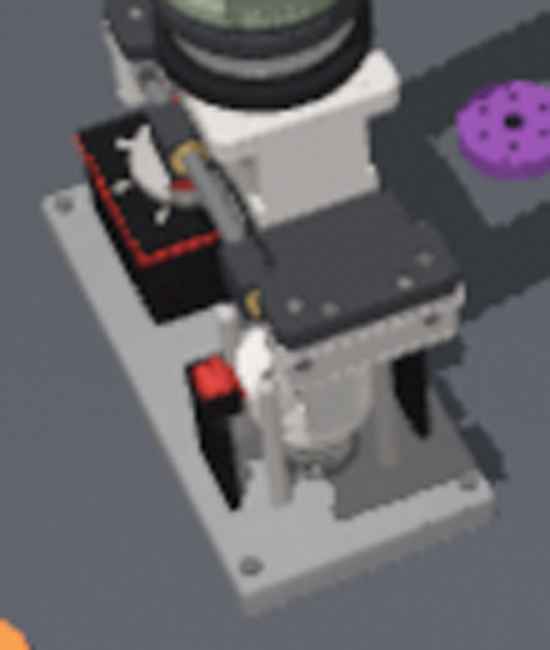

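Lateral force has dropped to about -2 N, and the disc hasn't slipped or tilted: its holes are at unchanged pixels. Its top is at about 75 mm, so I'll press a further 7–8 mm.

>>> {"name": "step_arm", "arguments": {"linear": [[0, 0.7, 2], [0, 0.7, 4], [0, 0.7, 6], [0, 0.7, 7], [0, 0.7, 7]], "turn": [0, 0, 0, 0, 0]}}

```text
clock: 8.65
ee_pos: [0.5615, -0.0723, 0.0844]
eef_rot: [-1.821, 2.554, -0.012]
force: [-0.7, -1.1, 13.5]
gripper_width: 0.524
```

```bash
python3 - <<'E'
from h import *
s=r.sense(); p,R=tool(); print(p,yaw(R),s['gripper_width']*94,s['force'],s['moment'])
im,d,c=grab('wrist'); save('w9',im);crop('w9c',im,240,170,400,320,5)
im,d,c=grab('scene');crop('s9c',im,200,130,310,260,5)
print(r.sense()['force'],r.sense()['ee_pos'])
E
```

```text
[ 0.56148297 -0.07232254  0.0843948 ] -109.02289713198817 49.22418053265219 [-0.67435228 -1.05915723 13.46088852] [-0.01646579  0.19288008  0.05324978]
[-0.62794378 -0.03554633 13.42430852] [ 0.56146861 -0.07233485  0.08439714]
```

View pics/w9c.png

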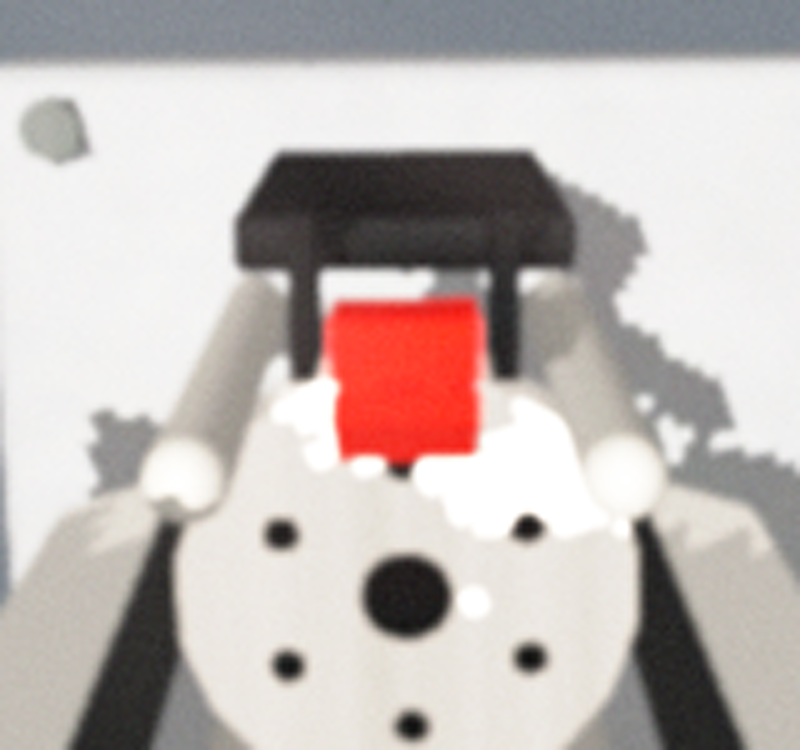

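View pics/s9c.png

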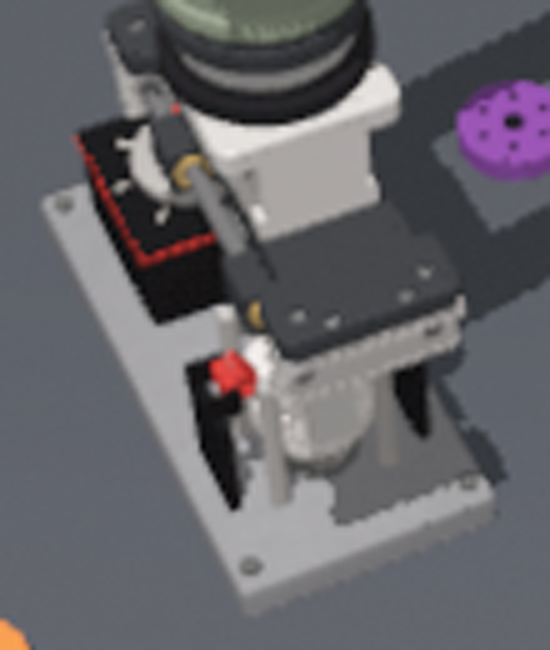

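View pics/w9.png

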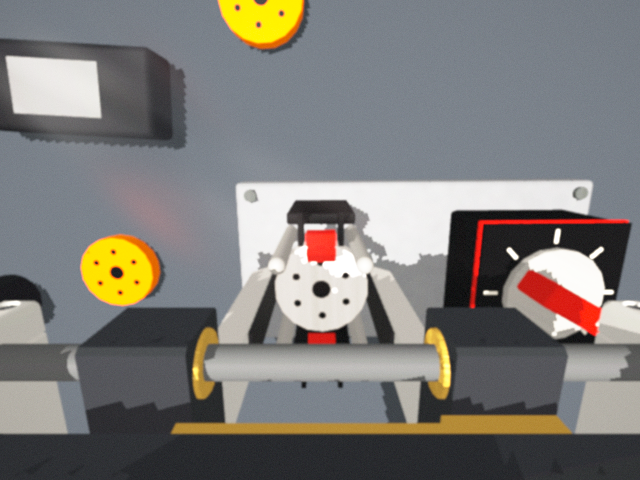

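The far catch (321,245) is over the disc edge, and the near one (321,338) is mostly hidden by the gripper. I'll press slightly more, then ease up while still gripping, to test that both catches hold.

>>> {"name": "step_arm", "arguments": {"linear": [[0, 0.3, 1], [0, 0.3, 2], [0, 0.3, 2], [0, 0, 0], [0, 0, -2], [0, 0, -4], [0, 0, -6], [0, 0, -6]], "turn": [0, 0, 0, 0, 0, 0, 0, 0]}}

```text
clock: 9.55
ee_pos: [0.5614, -0.0723, 0.0893]
eef_rot: [-1.82, 2.554, -0.012]
force: [1.5, -1.5, 8.3]
gripper_width: 0.525
```

```bash
python3 - <<'E'
from h import *
s=r.sense(); p,R=tool(); print(p,yaw(R),s['gripper_width']*94,s['force'],s['moment'])
im,d,c=grab('wrist'); save('w10',im);crop('w10c',im,240,220,400,370,5)
print(r.sense()['force'],r.sense()['ee_pos'])
E
```

```text
[ 0.56140007 -0.07230314  0.08933986] -109.03060538298587 49.341197485410916 [ 1.47245959 -1.45010942  8.30535643] [-0.15738677 -0.28195682 -0.00846345]
[ 2.09429369 -1.84147672  8.46893819] [ 0.5613848  -0.07226805  0.08931061]
```

View pics/w10c.png

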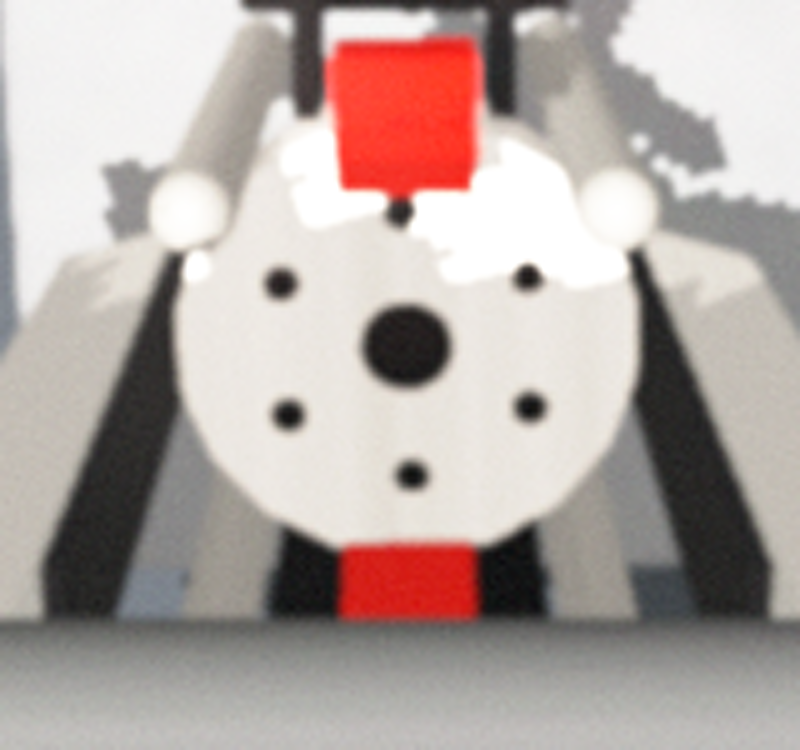

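```bash
python3 - <<'E'
from h import *
c=load('wrist'); f=np.radians(-18.6); fx=np.array([np.cos(f),np.sin(f),0])
o=px(c,240+(407.5)/5-.5,220+347/5-.5,z=.0737)
print(o)
def g(P): u,v=proj(c,P); return round((u-240+.5)*5-.5),round((v-220+.5)*5-.5)
for sp in (0,5):
  for sgn in (1,-1):
    print(sp,sgn,[ (x,z,g(np.array([.5603,-.0722,0])+sgn*fx*(x+sp)/1000+[0,0,z/1000])) for x,z in ((20,75),(27,88),(25,75))])
E
```

```text
[ 0.56155388 -0.07264458  0.0737    ]
0 1 [(20, 75, (405, 181)), (27, 88, (405, 149)), (25, 75, (405, 134))]
0 -1 [(20, 75, (408, 536)), (27, 88, (409, 661)), (25, 75, (409, 578))]
5 1 [(20, 75, (405, 134)), (27, 88, (404, 97)), (25, 75, (404, 86))]
5 -1 [(20, 75, (409, 578)), (27, 88, (410, 704)), (25, 75, (409, 619))]
```

The near catch's inner edge appears at crop row 545. Projection gives 536 at rest and 578 spread, so both catches have snapped. I'll ease up the rest of the way and release.

>>> {"name": "step_arm", "arguments": {"linear": [[0, 0, -1.5], [0, 0, -3], [0, 0, -3]], "turn": [0, 0, 0]}}

```text
clock: 9.9
ee_pos: [0.5613, -0.0723, 0.0907]
eef_rot: [-1.82, 2.554, -0.012]
force: [6.5, -2.6, -1.2]
gripper_width: 0.522
```

```bash
python3 - <<'E'
from h import *
s=r.sense(); p,R=tool(); print(p,yaw(R),s['gripper_width']*94,s['force'],s['moment'])
E
```

```text
[ 0.56129738 -0.07227504  0.09074096] -109.03861437353756 49.04868520573398 [ 6.53109379 -2.55821511 -1.21598983] [-0.36590383 -1.11349458 -0.01757815]
```

>>> {"name": "step_arm", "arguments": {"linear": [[0, -1.5, 0], [0, -3, 0], [0, -3, 0]], "turn": [0, 0, 0]}}

```text
clock: 10.2
ee_pos: [0.5615, -0.0724, 0.0906]
eef_rot: [-1.823, 2.557, -0.003]
force: [0.7, -0.6, 6.1]
gripper_width: 0.526
```

>>> {"name": "step_arm", "arguments": {"linear": [[0, 0, 0], [0, 0, 0], [0, 0, 0], [0, 0, 0], [0, 0, 0], [0, 0, 0]], "turn": [0, 0, 0, 0, 0, 0], "claw": 0}}

```text
clock: 10.8
ee_pos: [0.5602, -0.0718, 0.0892]
eef_rot: [1.824, -2.558, -0.001]
force: [0.0, 0.2, -0.6]
gripper_width: 0.981
```

```bash
python3 - <<'E'
from h import *
s=r.sense(); p,R=tool(); print(p,yaw(R),s['gripper_width']*94,s['force'],s['moment'])
im,d,c=grab('wrist'); save('w11',im)
E
```

```text
[ 0.56020434 -0.07179624  0.0892193 ] -109.02584395547278 92.1703302376152 [ 0.02937235  0.22851378 -0.55667102] [ 0.13740529  0.06803139 -0.02758445]
```

View pics/w11.png

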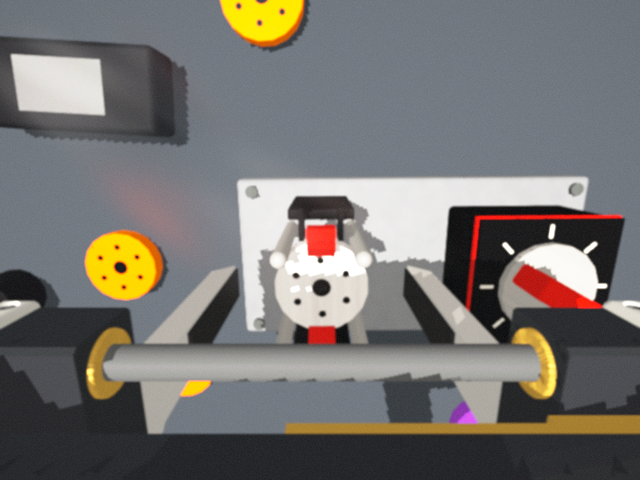

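Disc released with both catches over it, and its hole at (321,288) on the stack axis. Now I'll lift and go to the thumbscrew.

>>> {"name": "step_arm", "arguments": {"linear": [[0, 0, -20], [0, 0, -50], [0, 0, -80], [20, 0, -80], [50, 0, -80], [80, 0, -80], [105, 0, -80], [120, -0.3, -80], [120, -0.3, -80], [120, -0.3, -80]], "turn": [0, 0, 0, -8, -16, -24, -32, -40, -48, -56]}}

```text
clock: 11.85
ee_pos: [0.5213, -0.1862, 0.1694]
eef_rot: [-2.814, 1.396, 0.0]
force: [0.5, 0.0, -0.1]
gripper_width: 0.999
```

>>> {"name": "step_arm", "arguments": {"linear": [[0, 0, 0], [0, 0, 0], [0, 0, 0]], "turn": [-4.5, -4.5, -4.5]}}

```text
clock: 12.15
ee_pos: [0.5216, -0.1854, 0.1695]
eef_rot: [-2.863, 1.293, -0.0]
force: [0.6, 0.2, -1.1]
gripper_width: 1.001
```

```bash
python3 - <<'E'
from h import *
s=r.sense(); p,R=tool(); print(p,yaw(R),s['gripper_width']*94,s['force'],s['moment'])
im,d,c=grab('wrist'); save('w12',im); print(proj(c,p-[0,0,p[2]-.1]))
crop('w12c',im,240,170,400,320,5)
im,d,c=grab('scene');crop('s12c',im,200,130,310,260,5)
im,d,c=grab('top');save('t12',im)
E
```

```text
[ 0.52155981 -0.18541851  0.16945452] -48.62388292139254 94.08881262595253 [ 0.58079625  0.21634028 -1.07443755] [-0.05119232 -0.01247915  0.04156207]
(320.4269278634958, 258.1400759442718)
```

View pics/w12.png

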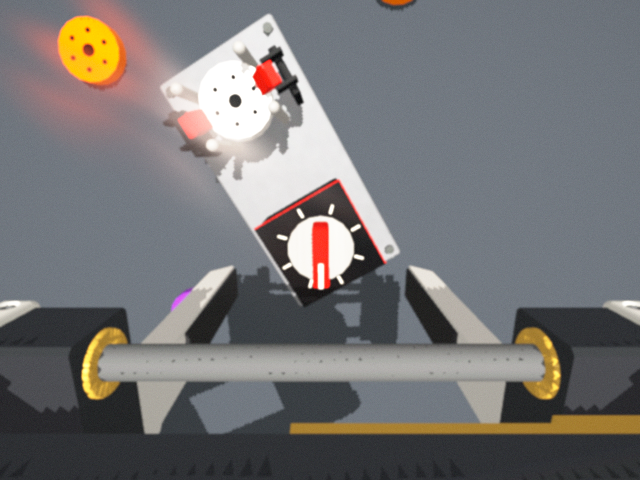

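View pics/w12c.png

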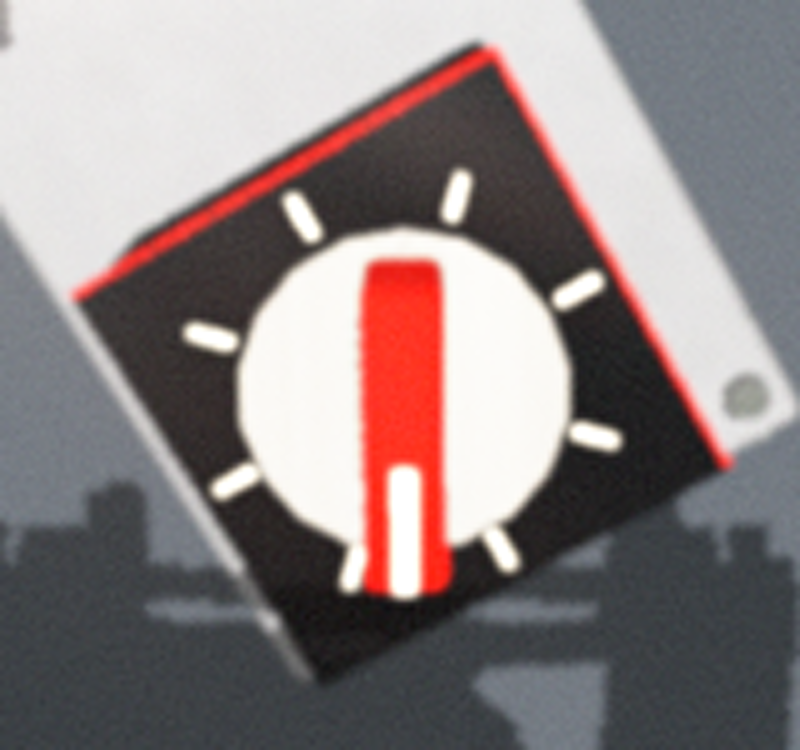

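View pics/s12c.png

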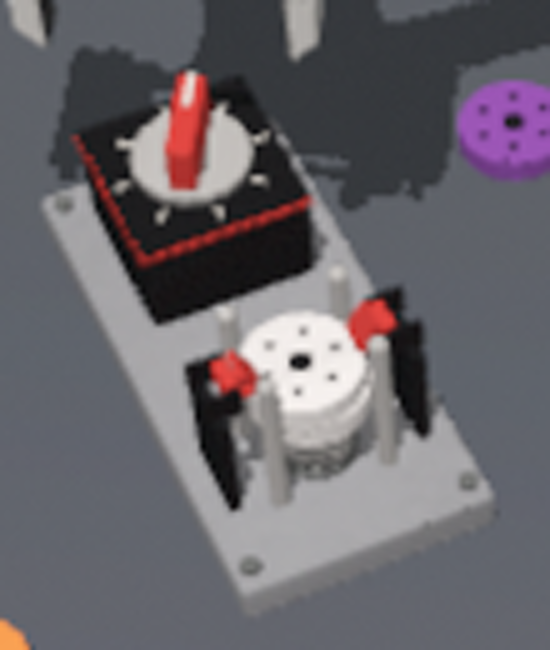

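Both discs are stacked with both catches over the new one: red at (233,372) and (372,318) in the scene crop. The bar is parallel to the image vertical, so the jaws are aligned across it. Fixing the screw axis from the ticks.

```bash
python3 - <<'E'
from h import *
c=load('wrist'); p,R=tool()
def cc(x,y): return 240+(x+.5)/5-.5,170+(y+.5)/5-.5
t=[(302,217),(457,196),(579,289),(596,437),(503,549),(235,482),(210,337),(352,570)]
T=np.array([px(c,*cc(*q),z=.07) for q in t[:4]+t[5:7]]); 
# circle fit
A=np.c_[2*T[:,:2],np.ones(len(T))]; s=np.linalg.lstsq(A,(T[:,:2]**2).sum(1),rcond=None)[0]; print('ticks ctr',s[:2],np.sqrt(s[2]+s[0]**2+s[1]**2))
b=np.array([px(c,*cc(*q),z=.1) for q in [(404,265),(404,594)]]); print(b,b.mean(0),np.linalg.norm(b[0]-b[1]))
e=np.array([px(c,*cc(*q),z=.1) for q in [(402,285),(405.5,590)]]);d=e[1]-e[0];print('ang',np.degrees(np.arctan2(d[1],d[0])))
print(shift([s[0],s[1],.105]),p)
# disc check
H=px(c,235,100,z=.075);print('disc hole',H)
E
```

```text
ticks ctr [ 0.5212945  -0.18576805] 0.030656498568390343
[[ 0.54013733 -0.16906839  0.1       ]
 [ 0.50493205 -0.20000623  0.1       ]] [ 0.52253469 -0.18453731  0.1       ] 0.046867485740065315
ang -138.06441376339586
[ 0.1  0.5 64.5] [ 0.52159375 -0.18539418  0.16945837]
disc hole [ 0.56184009 -0.07268489  0.075     ]
```

>>> {"name": "step_arm", "arguments": {"linear": [[0, 0.5, 15], [0, 0.5, 35], [0, 0.5, 52], [0, 0.5, 61], [0, 0.5, 64.5], [0, 0.5, 64.5]], "turn": [0, 0, 0, 0, 0, 0]}}

```text
clock: 12.9
ee_pos: [0.5212, -0.1857, 0.1048]
eef_rot: [-2.864, 1.291, 0.001]
force: [0.4, -0.5, -0.4]
gripper_width: 1.001
```

>>> {"name": "step_arm", "arguments": {"linear": [[0, 0, 0], [0, 0, 0], [0, 0, 0], [0, 0, 0], [0, 0, 0], [0, 0, 0], [0, 0, 0], [0, 0, 0], [0, 0, 0], [0, 0, 0]], "turn": [0, 0, 0, 0, 0, 0, 0, 0, 0, 0], "claw": 255}}

```text
clock: 13.9
ee_pos: [0.5212, -0.1858, 0.1049]
eef_rot: [-2.864, 1.291, 0.0]
force: [-0.3, 0.1, -0.4]
gripper_width: 0.185
```

```bash
python3 - <<'E'
from h import *
s=r.sense(); p,R=tool(); print(p,yaw(R),s['gripper_width']*94,s['force'],s['moment'])
E
```

```text
[ 0.52117855 -0.18575876  0.10490113] -48.52540396304832 17.396736597357027 [-0.31953682  0.07224838 -0.3852567 ] [ 0.03044578 -0.03112777  0.05053823]
```

>>> {"name": "step_arm", "arguments": {"linear": [[0, 0, 0], [0, 0, 0], [0, 0, 0], [0, 0, 0]], "turn": [0, 0, 0, 0]}}

```text
clock: 14.3
ee_pos: [0.521, -0.1855, 0.1049]
eef_rot: [-2.864, 1.291, 0.001]
force: [-1.3, 2.1, 2.2]
gripper_width: 0.124
```

Gripped at about 12 mm, the bar width. Turning clockwise.

>>> {"name": "step_arm", "arguments": {"linear": [[0, 0, 0], [0, 0, 0], [0, 0, 0], [0, 0, 0], [0, 0, 0], [0, 0, 0], [0, 0, 0], [0, 0, 0], [0, 0, 0], [0, 0, 0]], "turn": [6, 12, 18, 24, 30, 36, 42, 48, 54, 54]}}

```text
clock: 15.3
ee_pos: [0.5209, -0.1854, 0.1049]
eef_rot: [1.966, -2.45, -0.002]
force: [-1.6, 3.0, 2.1]
gripper_width: 0.123
```

```bash
python3 - <<'E'
from h import *
s=r.sense(); p,R=tool(); print(p,yaw(R),s['gripper_width']*94,s['force'],s['moment'])
E
```

```text
[ 0.52090587 -0.18538692  0.10491068] -102.52302559877036 11.577169847976625 [-1.55725935  3.01153504  2.10734564] [ 0.43573313  0.34453122 -0.03336176]
```

>>> {"name": "step_arm", "arguments": {"linear": [[0, 0, 0], [0, 0, 0], [0, 0, 0], [0, 0, 0], [0, 0, 0]], "turn": [2, 4, 5.5, 7, 7]}}

```text
clock: 15.8
ee_pos: [0.5209, -0.1854, 0.1049]
eef_rot: [1.814, -2.565, -0.002]
force: [-3.4, 2.4, 3.4]
gripper_width: 0.126
```

```bash
python3 - <<'E'
from h import *
s=r.sense(); p,R=tool(); print(p,yaw(R),s['gripper_width']*94,s['force'],s['moment'])
im,d,c=grab('wrist'); save('w13',im)
im,d,c=grab('scene');crop('s13c',im,200,130,310,260,5)
im,d,c=grab('top');crop('t13c',im,350,180,510,310,5)
E
```

```text
[ 0.52094002 -0.18538196  0.10489845] -109.47375287455979 11.817958209662523 [-3.40910324  2.42081806  3.37870443] [0.64559837 0.42218231 0.20508187]
```

View pics/w13.png

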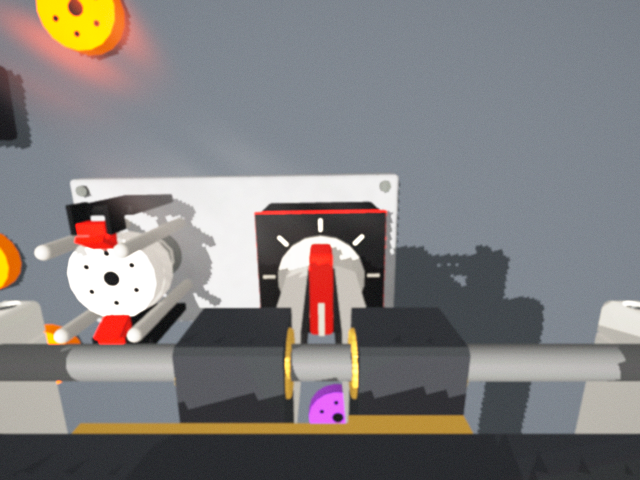

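>>> {"name": "step_arm", "arguments": {"linear": [[0, 0, 0], [0, 0, 0], [0, 0, 0]], "turn": [1.5, 3, 3]}}

```text
clock: 16.25
ee_pos: [0.521, -0.1854, 0.1049]
eef_rot: [1.744, -2.613, -0.001]
force: [-3.5, 4.6, 4.6]
gripper_width: 0.132
```

```bash
python3 - <<'E'
from h import *
s=r.sense(); p,R=tool(); print(p,yaw(R),s['gripper_width']*94,s['force'],s['moment'])
im,d,c=grab('wrist'); crop('w14c',im,240,190,400,340,5)
E
```

```text
[ 0.52096289 -0.18540534  0.1049163 ] -112.54373557694757 12.368104060307017 [-3.54980278  4.55589735  4.56751509] [0.86045008 0.57656063 0.56762211]
```

View pics/w14c.png

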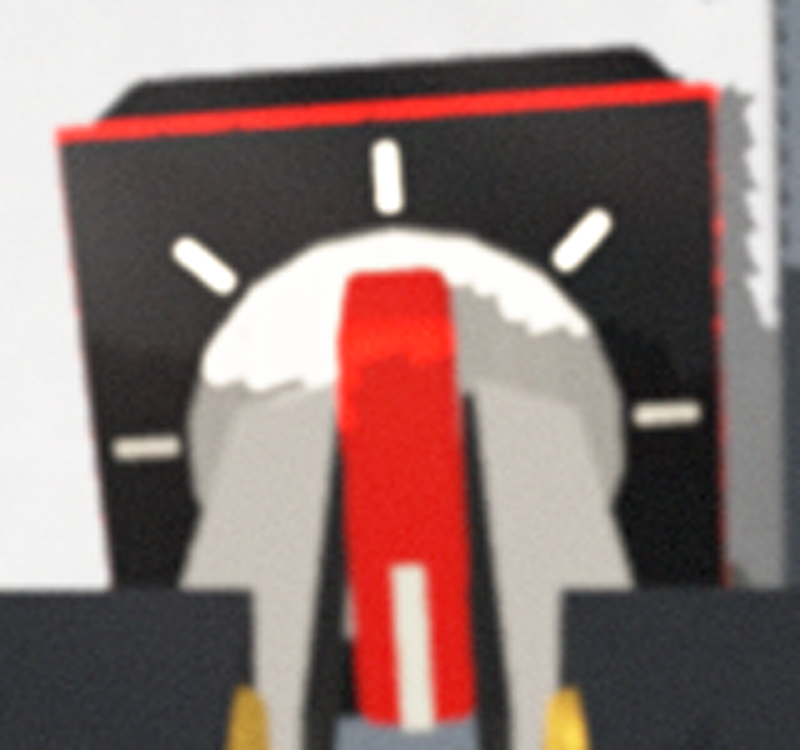

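The moment rose from 0 to 0.57 N·m and the pointer is at the feeder's -x, so the screw has bottomed. Backing off 45° from the stop, to tool yaw -63.6°.

>>> {"name": "step_arm", "arguments": {"linear": [[0, 0, 0], [0, 0, 0], [0, 0, 0], [0, 0, 0], [0, 0, 0], [0, 0, 0], [0, 0, 0], [0, 0, 0], [0, 0, 0], [0, 0, 0]], "turn": [-6, -12, -18, -24, -30, -36, -42, -46, -49, -49]}}

```text
clock: 17.3
ee_pos: [0.521, -0.1855, 0.1049]
eef_rot: [-2.669, 1.656, 0.001]
force: [-2.7, 3.3, 3.5]
gripper_width: 0.125
```

>>> {"name": "step_arm", "arguments": {"linear": [[0, 0, 0], [0, 0, 0], [0, 0, 0], [0, 0, 0], [0, 0, 0]], "turn": [0, 0, 0, 0, 0], "claw": 0}}

```text
clock: 17.8
ee_pos: [0.5214, -0.1861, 0.105]
eef_rot: [2.671, -1.654, 0.001]
force: [-0.2, -0.2, -0.5]
gripper_width: 0.514
```

```bash
python3 - <<'E'
from h import *
s=r.sense(); p,R=tool(); print(p,yaw(R),s['gripper_width']*94,s['force'],s['moment'])
E
```

```text
[ 0.5214083  -0.1861022   0.10498868] -63.55079731802304 48.2872459228213 [-0.24733838 -0.21030402 -0.47008331] [-0.03951546  0.04385845 -0.01777425]
```

>>> {"name": "step_arm", "arguments": {"linear": [[0, 0, 0], [0, 0, 0], [0, 0, -10], [0, 0, -35], [0, 0, -65], [0, 0, -95], [0, 0, -105], [0, 0, -105], [0, 0, -105]], "turn": [0, 0, 0, 0, 0, 0, 0, 0, 0]}}

```text
clock: 18.7
ee_pos: [0.5206, -0.1855, 0.209]
eef_rot: [2.671, -1.654, -0.002]
force: [0.4, -0.2, 0.6]
gripper_width: 1.0
```

```bash
python3 - <<'E'
from h import *
s=r.sense(); p,R=tool(); print(p,yaw(R),s['gripper_width']*94,s['force'],s['moment'])
im,d,c=grab('wrist'); save('w15',im); crop('w15c',im,250,150,390,280,5)
im,d,c=grab('scene');save('s15',im);crop('s15c',im,200,130,310,260,5)
E
```

```text
[ 0.52055491 -0.18546266  0.20895057] -63.52627479165243 93.97445195692372 [ 0.36286938 -0.1906221   0.58445361] [0.03426698 0.04394487 0.02202857]
```

View pics/w15.png

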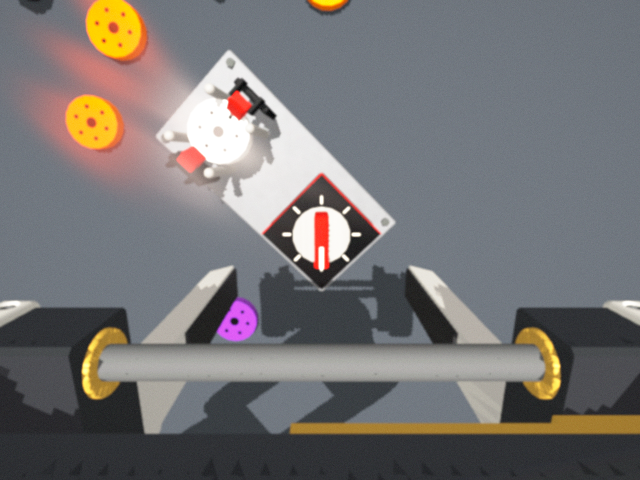

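View pics/w15c.png

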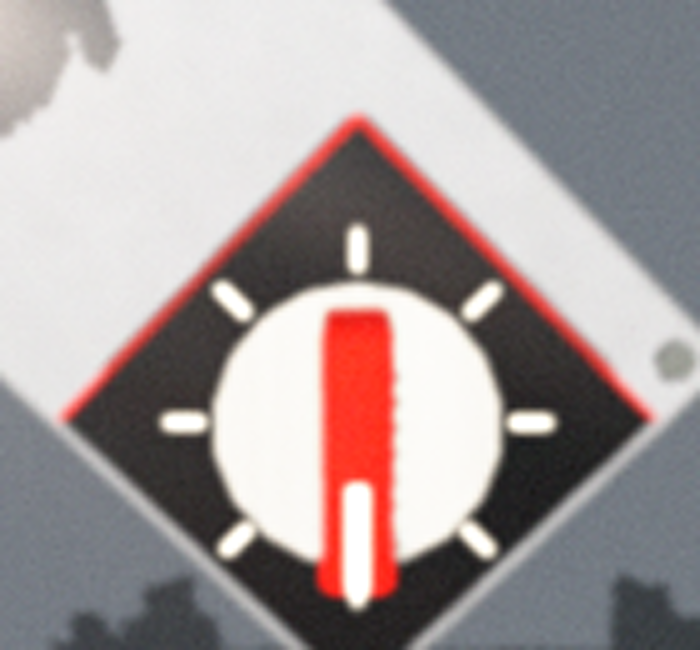

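View pics/s15c.png

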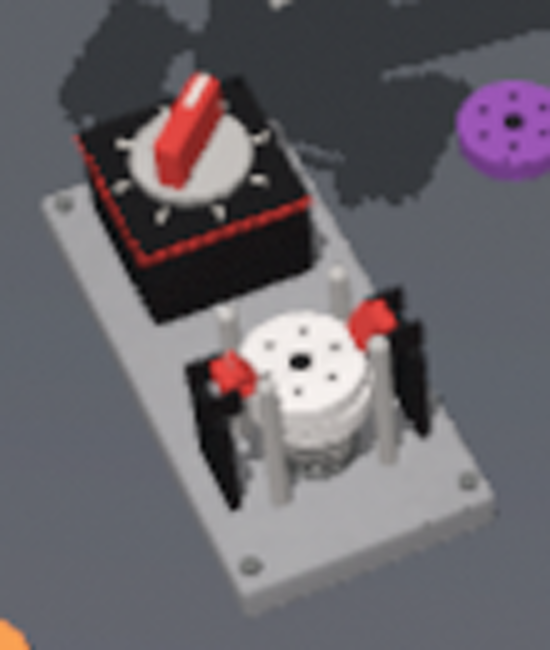

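```bash
python3 - <<'E'
from h import *
c=load('wrist'); 
for q in [(214,122),(226,140),(205,138),(232,127)]: print(np.round(px(c,*q,d=c['d'][q[1],q[0]]),4))
print('hole',px(c,217.5,131.5,z=.075))
s0=cv2.imread('pics/scene0.png').astype(int);s1=cv2.imread('pics/s15.png').astype(int)
D=abs(s0-s1).max(2)
for n,(a,b,e,f) in dict(brick=(215,265,270,335),hub=(312,285,342,320),flange=(402,312,448,352)).items(): print(n,(D[b:f,a:e]>40).sum())
r.hand_in(); print(r.sense()['clock'])
E
```

```text
[ 0.5666 -0.0671  0.0741]
[ 0.558  -0.081   0.0742]
[ 0.5519 -0.0654  0.0749]
[ 0.5694 -0.0814  0.0738]
hole [ 0.56110772 -0.07260168  0.075     ]
brick 0
hub 0
flange 0
the job is handed in; nothing more can be done
the job is handed in; nothing more can be done
```

The disc is loaded in the feeder, the thumbscrew is set and the job is handed in, at about 19 s of the 48 s allowed. The hand-in gave no verdict.

**Disc:** I gripped the loose aluminium disc, pressed it down onto the loaded one, eased up to test that both catches held, and let go. In the last pictures both catches sit over it. Its top face measured 74–75 mm above the bench (should be 75), flat to about 1 mm, and its centre was within about 1 mm of the stack axis.

**Thumbscrew:** I turned it clockwise until the wrist moment rose to 0.57 N·m with the pointer at the feeder's -x, then backed it off 45°. The pointer now covers the tick one step short of the stop.

**Bystanders:** The brass flange, hub and power supply show no changed pixels in the scene view from start to finish. The gripper was open and about 100 mm above the screw.

**Disagreements and a correction:**
- **Camera calibration:** The top and wrist cameras disagreed by about 2 mm on where the stack is. I followed the wrist camera, which agreed with the gripped disc.
- **Pressing in:** The arm gave a few millimetres under load, and up to 7 N of side force built up. I corrected it by shifting the commanded position sideways during the press.

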